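# Bin the lemon in the locking food-waste caddy

## Robot

A 6-joint arm with a two-finger parallel gripper is mounted at the origin on a cart in front of the work surface, level with it; the furniture and walls round the work are solid. World frame = base frame: x ahead of the robot, y to its left, z up, the work surface at z = 0. Lengths are in m, angles in degrees, forces in N, time in s.
With the tool pointing down it reaches from about 0.375 to 0.9 m from the base axis. Payload 3.1 kg.
Tool frame: the origin (TCP) lies at the very end of the fingers, on their centre line; the grasp point (between the pads) lies 19 mm behind it; z points along the fingers, y is the line along which they close (so a half turn about z gives the same grasp; the last joint's range is limited). The gripper opens to 87 mm and grips with 3 to 60 N. Pads are 19 mm wide; open, the fingers measure 117 mm over their backs; the gripper's body (75 mm by 190 mm) begins 51 mm behind the grasp point.
Start: joints at [-83.05, 30.224, 82.088, -0, 67.689, -10.227], TCP at [0.185, -0.597, 0.223] pointing down, gripper open.
Joint ranges: [-176.69, 176.69], [-43.24, 126.21], [12.49, 139.97], [-82, 262], [0, 151.66], [-163.58, 163.58]. Speed limits (degrees/s): [159.86, 159.86, 180, 180, 180, 180].

## Interface

Orientations are given as a 3x3 rotation matrix whose columns are the frame's x, y, z axes.
In Python, from rig import readout, cams, bot gives the robot as it stands.
- The arm moves only by the shell command python3 -m inch 'ROWS'. ROWS is JSON, a list of rows, each a list of 5 numbers: the shift along the world's x, y, z in cm, then the turn about the world's z in degrees, then the finger opening in cm, from 0 to 8.7. In form: [[dx, dy, dz, twist, fingers], ...]. A call has 1 to 10 rows; each row is the pose to reach, as a shift and turn from the pose commanded when the call began; what a row does not reach only later rows make up. A row lasts 1/12 s, in which the tool goes at most 41.7 mm and 7.16 degrees, less where a joint would pass 70% of its speed; a pose out of reach is approached as far as the arm can. A call with a gripper value outside its range is refused whole. The fingers move at their own pace and stop on an object; the grip force is fixed at half the most. Time passes only in rows, so rows that repeat a pose let the fingers close. It gives the time, the measured TCP pose, the force, the opening and the grip force at its end, in the units of the state.
- readout.read_state(): the state, without advancing time (a new reading comes with each control period).
- cams.capture(name): name is "scene" or "top" or "wrist"; returns a dict with "image" (400x640x3 uint8, blue, green, red), "intrinsics" (3x3 intrinsics, pixels), "xyz" and "rotation" of the camera in the world; the wrist camera has in their place "tool_from_camera" (4x4, takes a point from camera to tool coordinates, whose origin is the TCP and whose axes are the flange's). Camera axes: x right, y down, z forward; pixel columns grow to the right and rows downward; lengths in m; the calibration is good to about 2 mm. A picture is of the moment at which its call begins: read the wrist's pose just before it. There is no depth.
- bot.hand_in(): hands the job in; it is judged then, once.
The state is a dict: "time_s": time; "joint_positions": joint angles; "qvel": joint speeds; "tau": joint torques, N m; "position": TCP position; "tcp_rot": TCP orientation; "force": force on the tool from outside, world axes, zero at the start; "moment": the same for the moment, N m; "opening": opening from 0.0 (shut) to 1.0 (fully open); "grasp_force": force on a finger pad.
Only numpy, scipy, OpenCV 4.12 (cv2) and the standard library are available. Lean on these libraries where they do the work, as an engineer would, in place of code of your own. Each camera call takes 0.05 s, during which the arm holds its last target. There are 200 camera calls.

## Task

The lemon has gone off. Unlock the food-waste caddy by pushing its rocker catch over, push the lemon down through the swing flap into the caddy, then, with the flap shut again, snap the catch back to locked. Leave the other things on the worktop where they are.

Things in the scene. Friction and masses are not known exactly. Their poses are not given: they have to be found in the camera images.
- caddy: Grey food-waste caddy, 210 (its x) x 170 (its y) x 170 mm high to the top of the lid frame, walls 4 mm; stands firm on rubber feet. Origin at the centre of its underside, z up; its -x side, the front with the rocker catch, roughly faces the robot. Lid opening behind the catch: x -12 to +95 mm, y -71 to +71 mm, closed by a steel swing flap.
- opening (a point): Point in the middle of the lid opening, level with the top of the lid frame (40 mm behind the caddy's origin in its x, 170 mm up). Axes as the caddy. The caddy is empty and 146 mm deep inside below the lid; there is room for the lemon held in the fingers.
- flap (a joint): Angle (rad) of the steel swing flap, 104 x 136 mm, 6 mm below the lid's top, hinged along the back of the opening (caddy x = +95 mm). 0 = shut; grows as it swings down into the caddy, to 1.4. A light spring shuts it: it yields to the weight of the lemon or a light push and closes by itself. While the catch is locked, the catch's foot under its free front edge keeps it shut.
- catch (a joint): Angle (rad) of the black rocker catch, 36 mm (caddy x) by 92 mm (caddy y), at the front of the lid. Seesaw pivot along caddy x, at x = -62, y = 0, 178 mm up. 0 = locked: left pad (caddy +y) up, right pad down. 0.56 = unlocked: left down, right up. An over-centre spring snaps it to the nearer end (middle 0.28). A raised pad needs about 6 N to start, less towards the middle; it sinks 20 mm in all.
- pad_left (a point): Press point on top of the rocker's left pad (caddy +y), 36 mm from the pivot; moves with the rocker. Raised (about 195 mm up) when locked, about 175 mm up when unlocked.
- pad_right (a point): Press point on top of the rocker's right pad (caddy -y), 36 mm from the pivot; moves with the rocker. About 175 mm up when locked, raised (about 195 mm) when unlocked: pressing it then locks the catch.
- lemon: Yellow lemon with pointed ends, 71 mm long (its x), 53 mm wide (its y), 51 mm high, 0.11 kg, lying on the worktop among the other produce. Origin at its underside as it lies at the start. Keep the arm clear of the tall grey cupboard behind the produce: its door stands at world x = 0.58 and its right side, near the caddy, at world y = -0.21.
- lime: Round green lime, 53 x 46 mm, 48 mm high; origin at the centre of its underside. Stays where it is.
- garlic: Bulb of garlic, 53 mm across, 53 mm high; origin at the centre of its underside. Stays where it is.
- onion: Red onion, 78 mm across, 84 mm high; origin at the centre of its underside. Stays where it is.
- mug: Small cream mug, 59 mm across the rim area and 83 mm over the handle, 55 mm high; origin at the centre of its underside. Stays where it is.
- opener: Yellow-handled opener, 174 mm long (its x), 41 mm wide, 20 mm high, lying flat; origin at the centre of its underside. Stays where it is.
- teaspoon: Steel teaspoon, 130 mm long (its x), 27 mm wide, lying flat; origin at the centre of its underside. Stays where it is.

How it is judged (in metres and radians):
On the way, in this order (a step that is already met when the one before it is completed fails the run):
1. the rocker catch is pushed over to unlocked and stays there (value of joint catch above 0.48 rad), for 0.2 s.
2. the lemon has gone through the flap into the caddy and the flap has shut again (z of lemon in the frame of caddy between 0 and 0.1 m and x of lemon in the frame of caddy between -0.1 and 0.1 m and y of lemon in the frame of caddy between -0.08 and 0.08 m and value of joint flap below 0.08 rad and value of joint catch above 0.48 rad), for 0.2 s.
At the end, for the whole second after the job is handed in: The lemon lies inside the caddy under the lid, the flap is shut (within 0.08 rad) and the rocker catch is fully back in its locked position (within 0.08 rad); lime, garlic, onion, mug, opener and teaspoon are within 40 mm of where they began (value of joint each of catch, flap below 0.08 rad and z of lemon in the frame of caddy between 0 and 0.1 m and x of lemon in the frame of caddy between -0.1 and 0.1 m and y of lemon in the frame of caddy between -0.08 and 0.08 m); the robot touches nothing.
It fails at once if another thing on the worktop (lime, garlic, onion, mug, opener, teaspoon) is moved more than 40 mm from where it stood (distance of any of lime, garlic, onion, mug, opener, teaspoon from where it was at the start of the episode above 0.04 m).
It also fails if it takes over 69 s, if anything falls off the work surface, if the arm or the gripper's body presses on something with over 40 N, if the wrist force passes 120 N, or if a joint passes its speed limit or range.

## Working session

There is one attempt and no reset: what is moved stays moved. The work goes in short steps, Python scripts to look and compute and a shell command to move; the robot and the scene stay as the last step left them, time stands still between calls to the robot, and variables do not carry over. Pictures are saved under pics/ and viewed, at most 10 in all, crops included, and the job is handed in when it is done.

```bash
mkdir -p pics; cat > h.py <<'E'
import numpy as np,cv2,json
from rig import readout,cams,bot
def shot(n,f):
    s=readout.read_state();c=cams.capture(n)
    K=np.array(c["intrinsics"])
    if n=="wrist":
        T=np.array(c["tool_from_camera"]);R0=np.array(s["tcp_rot"]);R=R0@T[:3,:3];t=np.array(s["position"])+R0@T[:3,3]
    else: R=np.array(c["rotation"]);t=np.array(c["xyz"])
    cv2.imwrite(f"pics/{f}.png",c["image"]);np.savez(f"pics/{f}.npz",K=K,R=R,t=t)
def ray(f,uv):
    d=np.load(f"pics/{f}.npz");v=d["R"]@np.linalg.inv(d["K"])@np.array([*uv,1.]);return d["t"],v/np.linalg.norm(v)
def onz(f,uv,z):
    t,v=ray(f,uv);return t+v*(z-t[2])/v[2]
def tri(obs):
    A=0;b=0
    for f,uv in obs:
        t,v=ray(f,uv);P=np.eye(3)-np.outer(v,v);A=A+P;b=b+P@t
    return np.linalg.solve(A,b)
def proj(f,p):
    d=np.load(f"pics/{f}.npz");q=d["K"]@d["R"].T@(np.array(p)-d["t"]);return q[:2]/q[2]
E
python3 - <<'E'
from h import *
shot("scene","s0");shot("top","t0")
for f in("s0","t0"):
    d=np.load(f"pics/{f}.npz");print(d["t"].round(3),d["R"].round(2).tolist())
s=readout.read_state();print(s["time_s"],s["position"],s["tcp_rot"],s["force"],s["opening"])
E
```

```text
[-0.284  0.513  1.02 ] [[-0.56, -0.56, 0.61], [-0.83, 0.38, -0.4], [-0.01, -0.73, -0.68]]
[ 0.265 -0.017  1.417] [[0.11, -0.97, 0.2], [-0.99, -0.11, 0.02], [0.0, -0.2, -0.98]]
0.1 [ 0.18452947 -0.5964533   0.2216638 ] [[ 9.55410231e-01  2.95281636e-01 -2.15565884e-04]
 [ 2.95281487e-01 -9.55408331e-01  1.94015927e-03]
 [ 3.66939962e-04 -1.91730063e-03 -9.99998095e-01]] [-0.69961629 -0.56504196 -0.5296988 ] 0.9982728922178509
```

View pics/s0.png

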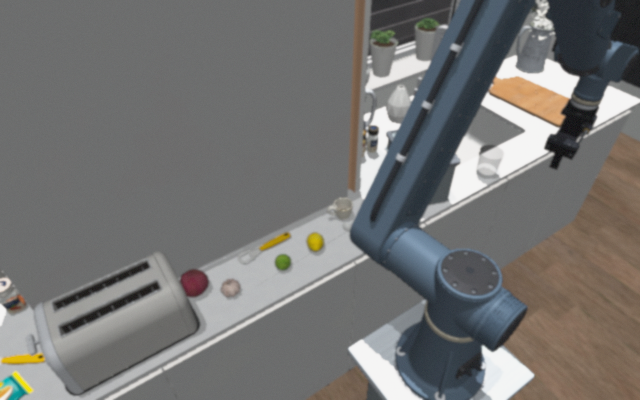

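View pics/t0.png

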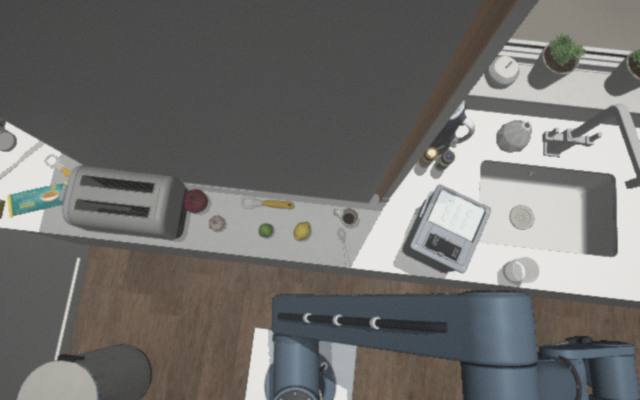

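The top view shows the caddy at about (447,230) with its catch on the near side, and the lemon at (302,231). The lime (266,230), mug (348,217) and spoon (343,245) are close to it. I'll enlarge both views.

```bash
python3 - <<'E'
from h import *
t=cv2.imread("pics/t0.png");s=cv2.imread("pics/s0.png")
a=cv2.resize(t[175:285,395:505],None,fx=5,fy=5,interpolation=cv2.INTER_CUBIC)
cv2.imwrite("pics/c1.png",a)
b=cv2.resize(t[190:270,240:370],None,fx=5,fy=5,interpolation=cv2.INTER_CUBIC)[:,:]
c=cv2.resize(s[190:270,240:370],None,fx=5,fy=5,interpolation=cv2.INTER_CUBIC)
cv2.imwrite("pics/c2.png",np.vstack([b,c])[:, :])
b=np.vstack([b,c]);b=cv2.resize(b,None,fx=.75,fy=.75);cv2.imwrite("pics/c2.png",b)
print(onz("t0",(302,231),.025),onz("s0",(315.5,242),.025),tri([("t0",(302,231)),("s0",(315.5,242))]))
E
```

```text
[0.46021708 0.04942796 0.025     ] [0.46085067 0.04665871 0.025     ] [0.45924347 0.04864205 0.02797794]
```

View pics/c1.png

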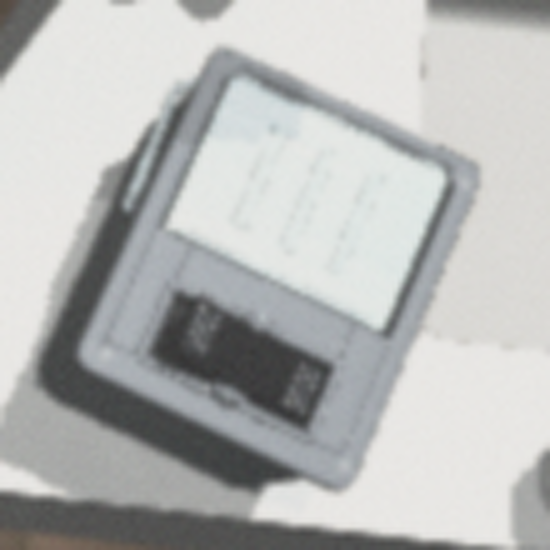

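View pics/c2.png

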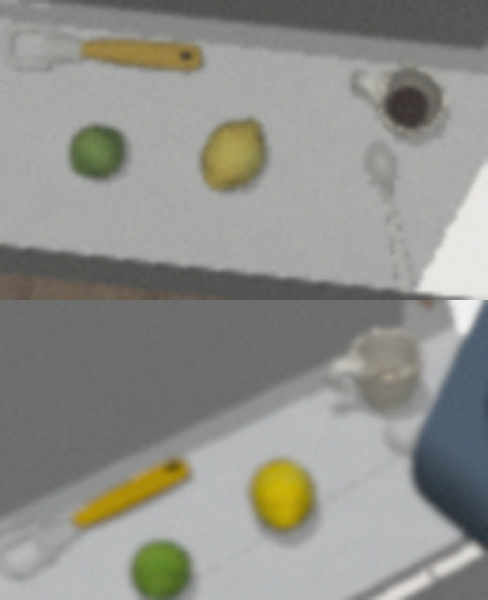

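The caddy crop shows lid corners at (222,48), (478,172), (352,488) and (82,352), with the rocker ends near (180,330) and (315,395). In the lemon crop its tips are at about (248,122) and (212,188), and the opener (yellow handle) lies behind it.

```bash
python3 - <<'E'
from h import *
P=[onz("t0",(395+x/5,175+y/5),.168)[:2] for x,y in[(222,48),(478,172),(352,488),(82,352)]]
P=np.array(P);print(P.round(3),[np.linalg.norm(P[i]-P[(i+1)%4]).round(3) for i in range(4)])
c=P.mean(0);ax=(P[0]+P[1]-P[2]-P[3]);ax/=np.linalg.norm(ax);ay=(P[0]+P[3]-P[1]-P[2]);ay/=np.linalg.norm(ay)
print("centre",c,"yaw x",np.degrees(np.arctan2(ax[1],ax[0])),"yaw y",np.degrees(np.arctan2(ay[1],ay[0]))-90)
for x,y,z in[(180,330,.195),(315,395,.175)]:print("rocker end",onz("t0",(395+x/5,175+y/5),z))
yw=.5*(np.arctan2(ax[1],ax[0])+np.arctan2(ay[1],ay[0])-np.pi/2);X=np.array([np.cos(yw),np.sin(yw)]);Y=np.array([-X[1],X[0]])
print("padL",c-.062*X+.036*Y,"padR",c-.062*X-.036*Y,"opening",c+.04*X,"yaw",np.degrees(yw))
a,b=[onz("t0",(240+x/3.75,190+y/3.75),.025)[:2] for x,y in[(248,122),(212,188)]]
d=a-b;print("lemon",a,b,np.linalg.norm(d),(a+b)/2,np.degrees(np.arctan2(d[1],d[0])))
for n,x,y in[("lime",98,152),("mug",408,103),("handle",370,82),("spoon",382,163),("spoonend",408,280),("openerR",202,57),("openerM",85,47)]:print(n,onz("t0",(240+x/3.75,190+y/3.75),.02)[:2].round(3))
print(np.array(readout.read_state()["tcp_rot"]).round(2).tolist())
E
```

```text
[[ 0.622 -0.339]
 [ 0.565 -0.49 ]
 [ 0.376 -0.426]
 [ 0.435 -0.27 ]] [np.float64(0.161), np.float64(0.199), np.float64(0.166), np.float64(0.199)]
centre [ 0.49934231 -0.38120876] yaw x -19.44488149518905 yaw y -20.632877499091265
rocker end [ 0.44968423 -0.31802008  0.195     ]
rocker end [ 0.4247842  -0.40058096  0.175     ]
padL [ 0.45343145 -0.32614341] padR [ 0.4287601  -0.39378456] opening [ 0.53692073 -0.39491507] yaw -20.03887949714016
lemon [0.48874656 0.03963959] [0.42933012 0.06306492] 0.06386751453858122 [0.45903834 0.05135226] -21.517164449827526
lime [0.449 0.163]
mug [ 0.522 -0.094]
handle [ 0.536 -0.06 ]
spoon [ 0.468 -0.077]
spoonend [ 0.372 -0.109]
openerR [0.541 0.086]
openerM [0.538 0.187]
[[0.96, 0.3, -0.0], [0.3, -0.96, 0.0], [0.0, -0.0, -1.0]]
```

```bash
python3 -m inch '[[0,0,4,0,8.7],[3,3,8,-7,0],[6,6,8,-14,0],[9,9,8,-21,0],[12,12,8,-28,0],[15,15,8,-35,0],[18,18,8,-37,0],[21,21,8,-37,0],[24,24,8,-37,0],[26.8,27.1,8,-37,0]]' && python3 -m inch '[[0,0,0,0,0],[0,0,0,0,0],[0,0,0,0,0]]'; python3 - <<'E'
from h import *
shot("wrist","w1")
E
```

```text
time_s: 0.93
position: [0.4385, -0.3405, 0.3023]
tcp_rot: [[0.941, -0.339, -0.0], [-0.339, -0.941, 0.0], [-0.0, -0.0, -1.0]]
force: [0.1, -0.2, -0.6]
opening: 0.399
grasp_force: 0.0
time_s: 1.18
position: [0.4373, -0.3422, 0.3023]
tcp_rot: [[0.941, -0.338, -0.001], [-0.338, -0.941, -0.0], [-0.001, 0.0, -1.0]]
force: [0.2, 0.0, -0.5]
opening: 0.169
grasp_force: 0.0
```

View pics/w1.png

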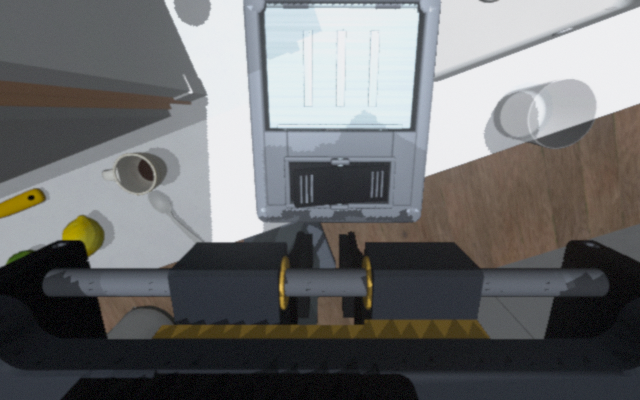

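The wrist view shows the rocker from (288,182) to (392,182), the lid's front corners at (259,218) and (421,219), the flap's front corners at about (267,130) and (416,130), and the lemon at (82,237).

```bash
python3 - <<'E'
from h import *
for n,u,z in[("FL",(259,218),.168),("FR",(421,219),.168),("BL",(250,3),.168),("BR",(437,3),.168),("rL",(288,182),.198),("rR",(392,183),.172),("fl",(267,130),.166),("fr",(416,130),.166)]:print(n,onz("w1",u,z).round(3))
print(np.load("pics/w1.npz")["t"], "L tri",tri([("w1",(82,237)),("t0",(302,231)),("s0",(315.5,242))]), onz("w1",(82,237),.025))
for n,z,o in[("FL",.17,[("w1",(259,218)),("t0",(395+82/5,175+352/5))]),("FR",0,[("w1",(421,219)),("t0",(395+352/5,175+488/5))]),
 ("rL",0,[("w1",(288,182)),("t0",(395+168/5,175+325/5))]),("rR",0,[("w1",(392,183)),("t0",(395+320/5,175+395/5))])]:print(n,tri(o).round(3))
E
```

```text
FL [ 0.434 -0.269  0.168]
FR [ 0.376 -0.426  0.168]
BL [ 0.615 -0.338  0.168]
BR [ 0.561 -0.488  0.168]
rL [ 0.464 -0.317  0.198]
rR [ 0.424 -0.407  0.172]
fl [ 0.513 -0.31   0.166]
fr [ 0.465 -0.444  0.166]
[ 0.50968354 -0.36829149  0.46332734] L tri [0.46005897 0.04865755 0.02739252] [0.46080705 0.05143423 0.025     ]
FL [ 0.434 -0.27   0.171]
FR [ 0.376 -0.426  0.168]
rL [ 0.457 -0.314  0.175]
rR [ 0.425 -0.406  0.172]
```

```bash
python3 -m inch '[[1.7,1.4,-3,0,0],[1.7,1.4,-6,0,0],[1.7,1.4,-9,0,0],[1.7,1.4,-10.2,0,0],[1.7,1.4,-11,0,0],[1.7,1.4,-11.6,0,0],[1.7,1.4,-12.2,0,0],[1.7,1.4,-12.6,0,0],[1.7,1.4,-12.6,0,0]]'
```

```text
time_s: 1.98
position: [0.4542, -0.33, 0.179]
tcp_rot: [[0.941, -0.34, 0.0], [-0.34, -0.941, -0.003], [0.001, 0.003, -1.0]]
force: [-3.3, 1.7, 9.8]
opening: 0.005
grasp_force: 4.8
```

```bash
python3 -m inch '[[0,0.3,-0.4,0,0],[0,0.3,-0.6,0,0],[0,0.3,-0.6,0,0]]'; python3 -m inch '[[0,0,2,0,0],[0,0,5,0,0],[0,0,9,0,0],[0,0,12,0,0],[0,0,12,0,0],[0,0,12,0,0]]'; python3 - <<'E'
from h import *
shot("wrist","w2");i=cv2.imread("pics/w2.png")[100:240,220:460];cv2.imwrite("pics/c3.png",cv2.resize(i,None,fx=3,fy=3))
E
```

```text
time_s: 2.23
position: [0.4545, -0.33, 0.1781]
tcp_rot: [[0.941, -0.338, 0.002], [-0.338, -0.941, -0.012], [0.006, 0.01, -1.0]]
force: [-10.2, 1.4, 36.1]
opening: 0.001
grasp_force: 16.8
time_s: 2.73
position: [0.4553, -0.3271, 0.2934]
tcp_rot: [[0.94, -0.34, 0.005], [-0.34, -0.94, -0.006], [0.006, 0.004, -1.0]]
force: [-0.6, 0.3, -0.1]
opening: 0.003
grasp_force: 0.0
```

View pics/c3.png

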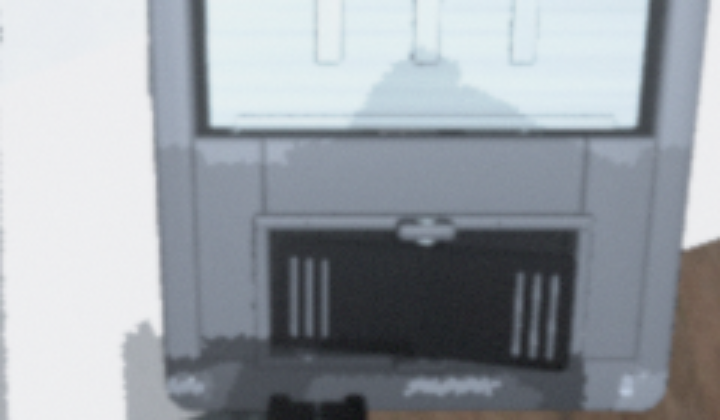

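The rocker's right pad is now the raised one and the left pad went to its stop, so the catch is unlocked. Next is the lemon.

```bash
python3 -m inch '[[0,3.5,0,0,8],[0,7.5,0,0,8],[0,11.5,0,0,8],[0,15.5,0,0,8],[0,19.5,0,0,8],[0.5,23.5,0,0,8],[0.5,27.5,0,0,8],[0.5,31.5,-2,0,8],[0.5,35.5,-4,0,8],[0.5,37.7,-7,0,8]]'; python3 -m inch '[[0,0,0,0,8],[0,0,0,0,8]]'; python3 - <<'E'
from h import *
shot("wrist","w3");i=cv2.imread("pics/w3.png");h=cv2.cvtColor(i,cv2.COLOR_BGR2HSV)
m=cv2.inRange(h,(20,120,60),(34,255,255));n,l,st,c=cv2.connectedComponentsWithStats(m)
for k in range(1,n):
    if st[k,4]>300:
        x,y,w,hh,a=st[k];p=onz("w3",c[k],.027);mm=cv2.moments((l==k).astype(np.uint8));print(st[k],c[k],p.round(3))
        th=.5*np.arctan2(2*mm["mu11"],mm["mu20"]-mm["mu02"]);q=onz("w3",c[k]+20*np.array([np.cos(th),np.sin(th)]),.027)-p;print(np.degrees(np.arctan2(q[1],q[0])))
print(readout.read_state()["position"])
E
```

```text
time_s: 3.62
position: [0.4599, 0.0535, 0.2213]
tcp_rot: [[0.941, -0.338, 0.003], [-0.338, -0.941, 0.0], [0.003, -0.001, -1.0]]
force: [0.9, -0.8, -0.0]
opening: 0.681
grasp_force: 0.0
time_s: 3.78
position: [0.4569, 0.0524, 0.2185]
tcp_rot: [[0.942, -0.336, -0.008], [-0.336, -0.942, 0.0], [-0.007, 0.002, -1.0]]
force: [0.8, -0.8, -0.1]
opening: 0.834
grasp_force: 0.0
[ 191  110   83   44 1487] [233.99058507 131.71015467] [0.542 0.131 0.027]
-88.24087490040704
[ 306  144   42   57 1715] [326.07113703 172.8180758 ] [0.462 0.049 0.027]
-26.189627744682305
[171 257  25  52 612] [180.3627451  283.38888889] [0.387 0.279 0.027]
-33.19141803839285
[455 257  25  52 466] [471.49141631 282.11587983] [ 0.26  -0.083  0.027]
176.47575508501996
[ 271  320  330   18 4608] [446.95095486 330.04730903] [ 0.197 -0.035  0.027]
-108.86966841629288
[0.45863079 0.05126396 0.21993641]
```

View pics/w3.png

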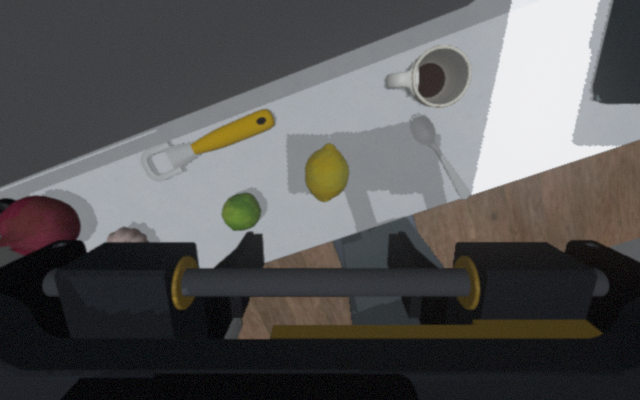

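The lemon is at (326,173), lined up between the open fingers with the lime clear of them. I'll descend and grip.

```bash
python3 -m inch '[[0.3,-0.2,-4,0,8],[0.3,-0.2,-8,0,8],[0.3,-0.2,-12,0,8],[0.3,-0.2,-15,0,8],[0.3,-0.2,-18,0,8],[0.3,-0.2,-20,0,8],[0.3,-0.2,-21,0,8],[0.3,-0.2,-21,0,8],[0.3,-0.2,-21,0,4]]'; python3 -m inch '[[0,0,0,0,4],[0,0,0,0,4],[0,0,0,0,4],[0,0,0,0,4],[0,0,0,0,4]]';  python3 -m inch '[[0,0,3,0,4],[0,0,7,0,4],[0,0,11,0,4],[0,0,15,0,4],[0,0,19,0,4],[0,0,23,0,4],[0,0,26,0,4],[0,0,26,0,4]]'
```

```text
time_s: 4.58
position: [0.4635, 0.0481, 0.0117]
tcp_rot: [[0.94, -0.34, 0.001], [-0.34, -0.94, -0.0], [0.001, -0.0, -1.0]]
force: [1.0, 0.7, -0.4]
opening: 0.892
grasp_force: 0.0
time_s: 5.0
position: [0.463, 0.0489, 0.0122]
tcp_rot: [[0.941, -0.338, 0.001], [-0.338, -0.941, -0.001], [0.002, 0.0, -1.0]]
force: [-0.9, -2.3, 6.1]
opening: 0.569
grasp_force: 30.0
time_s: 5.67
position: [0.4663, 0.0489, 0.2778]
tcp_rot: [[0.941, -0.339, 0.014], [-0.339, -0.941, -0.002], [0.014, -0.003, -1.0]]
force: [0.8, 0.1, -2.2]
opening: 0.569
grasp_force: 30.0
```

```bash
python3 -m inch '[[0,-4,0,0,4],[0,-8,0,0,4],[0,-12,0,0,4],[0,-16,0,0,4],[0,-20,0,0,4],[0,-24,0,0,4],[0,-28,0,0,4],[0,-32,0,0,4],[0,-36,0,0,4],[1,-40,0,0,4]]'; python3 -m inch '[[2,-2,0,0,4],[4,-4,0,0,4],[5.6,-4.2,0,0,4],[5.6,-4.2,0,0,4],[5.6,-4.2,0,0,4],[5.6,-4.2,0,0,4]]'; python3 - <<'E'
from h import *
s=readout.read_state();print(s["position"],s["opening"])
X=np.array([.94,-.342]);d=np.array(s["position"][:2])-[.4994,-.3813];print("caddy xy",d@X,d@[.342,.94])
E
```

```text
time_s: 6.5
position: [0.4701, -0.3516, 0.2696]
tcp_rot: [[0.94, -0.34, -0.004], [-0.34, -0.94, 0.003], [-0.005, -0.002, -1.0]]
force: [1.4, 0.3, -1.1]
opening: 0.571
grasp_force: 30.0
time_s: 7.0
position: [0.5273, -0.3915, 0.2699]
tcp_rot: [[0.941, -0.339, -0.003], [-0.339, -0.941, 0.003], [-0.004, -0.002, -1.0]]
force: [0.1, 0.1, -1.9]
opening: 0.569
grasp_force: 30.0
[ 0.52727422 -0.3914653   0.26987381] 0.56890430922379
caddy xy 0.029678304662356138 -2.240086897378564e-05
```

```bash
python3 -m inch '[[0.4,-0.15,-3,0,4],[0.4,-0.15,-5,0,4],[0.4,-0.15,-7,0,4],[0.4,-0.15,-9,0,4],[0.4,-0.15,-10,0,4],[0.4,-0.15,-11,0,4],[0.4,-0.15,-12,0,4],[0.4,-0.15,-13,0,4]]'; python3 -m inch '[[0,0,-0.7,0,4],[0,0,-1.4,0,4],[0,0,-2.1,0,4],[0,0,-2.4,0,4],[0,0,-2.4,0,4]]'
```

```text
time_s: 7.67
position: [0.5328, -0.3948, 0.1418]
tcp_rot: [[0.941, -0.339, 0.001], [-0.339, -0.941, -0.002], [0.002, 0.001, -1.0]]
force: [-0.2, -0.1, -0.2]
opening: 0.567
grasp_force: 30.0
time_s: 8.08
position: [0.532, -0.394, 0.1164]
tcp_rot: [[0.941, -0.339, -0.001], [-0.339, -0.941, 0.001], [-0.002, -0.001, -1.0]]
force: [-1.0, 0.0, -1.2]
opening: 0.57
grasp_force: 30.0
```

```bash
python3 -m inch '[[0,0,-0.5,0,4],[0,0,-0.5,0,4],[0,0,-0.5,0,7.3],[0,0,-0.5,0,7.3],[0,0,-0.5,0,7.3],[0,0,-0.5,0,7.3],[0,0,-0.5,0,7.3],[0,0,-0.5,0,7.3],[0,0,-0.5,0,7.3],[0,0,-0.5,0,7.3]]'; python3 -m inch '[[0,0,1,0,7.3],[0,0,2,0,7.3],[0,0,3,0,7.3],[0,0,4,0,7.3],[0,0,5,0,7.3],[0,0,7,0,7.3],[0,0,10,0,7.3],[-2,0.7,14,0,7],[-5,1.8,16,0,4],[-8,2.7,17,0,0]]';python3 -m inch '[[0,0,0,0,0],[0,0,0,0,0],[0,0,0,0,0],[0,0,0,0,0],[0,0,0,0,0]]'; python3 - <<'E'
from h import *
shot("wrist","w4")
E
```

```text
time_s: 8.92
position: [0.5326, -0.3945, 0.1125]
tcp_rot: [[0.941, -0.339, 0.0], [-0.339, -0.941, -0.0], [0.0, 0.0, -1.0]]
force: [-0.4, 0.2, 0.5]
opening: 0.836
grasp_force: 0.3
time_s: 9.75
position: [0.4537, -0.3687, 0.2876]
tcp_rot: [[0.941, -0.338, 0.006], [-0.338, -0.941, -0.007], [0.008, 0.005, -1.0]]
force: [0.2, -0.0, -0.4]
opening: 0.727
grasp_force: 0.0
time_s: 10.17
position: [0.4532, -0.3676, 0.2816]
tcp_rot: [[0.941, -0.339, -0.0], [-0.339, -0.941, 0.001], [-0.001, -0.001, -1.0]]
force: [-0.4, 0.2, -0.2]
opening: 0.36
grasp_force: 0.0
```

View pics/w4.png

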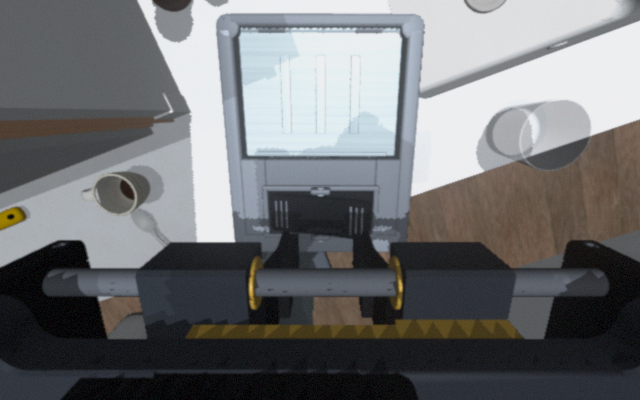

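The flap is shut at (320,100), the lemon is inside, and the rocker's right pad at (358,213) is still raised. I'll press it to lock.

```bash
python3 -m inch '[[-1.2,-1.6,0,0,0],[-2.4,-3.1,0,0,0],[-2.4,-3.1,-3,0,0],[-2.4,-3.1,-6,0,0],[-2.4,-3.1,-7.7,0,0],[-2.4,-3.1,-8.7,0,0],[-2.4,-3.1,-9.5,0,0],[-2.4,-3.1,-10.2,0,0],[-2.4,-3.1,-10.8,0,0],[-2.4,-3.1,-10.8,0,0]]'; python3 -m inch '[[0,0,-0.3,0,0],[0,0,-0.3,0,0],[0,0,-0.3,0,0]]'; python3 -m inch '[[0,0,3,0,0],[0,0,6,0,0],[0,0,10,0,0],[0.5,0.5,12,0,0],[1,1,12,0,0],[1,1,12,0,0],[1,1,12,0,0]]';python3 - <<'E'
from h import *
shot("wrist","w5");i=cv2.imread("pics/w5.png")[0:260,200:460];cv2.imwrite("pics/c5.png",cv2.resize(i,None,fx=2.3,fy=2.3))
E
```

```text
time_s: 11.05
position: [0.4293, -0.3986, 0.1765]
tcp_rot: [[0.941, -0.339, 0.001], [-0.339, -0.941, -0.0], [0.001, 0.0, -1.0]]
force: [-2.2, 1.6, 9.3]
opening: 0.008
grasp_force: 4.4
time_s: 11.3
position: [0.4294, -0.3986, 0.1758]
tcp_rot: [[0.941, -0.338, 0.002], [-0.338, -0.941, -0.002], [0.003, 0.001, -1.0]]
force: [-4.7, 4.2, 22.0]
opening: 0.009
grasp_force: 10.6
time_s: 11.88
position: [0.4384, -0.3872, 0.2903]
tcp_rot: [[0.941, -0.338, -0.001], [-0.338, -0.941, 0.002], [-0.002, -0.001, -1.0]]
force: [0.2, 0.1, -0.3]
opening: 0.005
grasp_force: 0.0
```

View pics/c5.png

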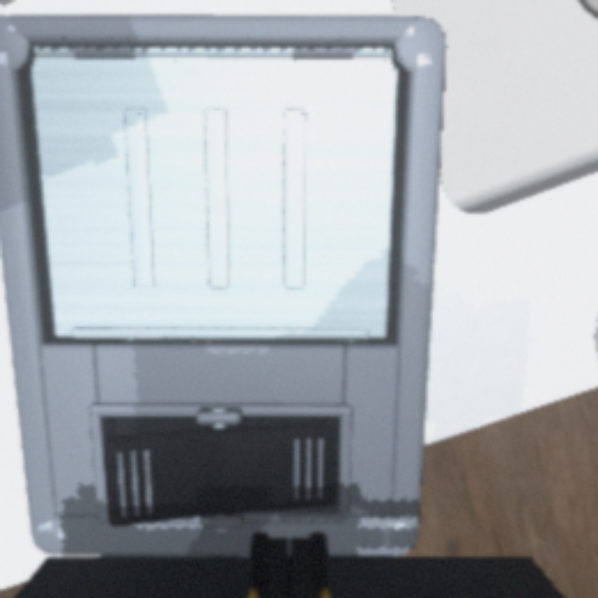

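The left pad is raised again (crop (135,480)), so the catch is locked, and the flap is shut. Nothing touches the robot.

```bash
python3 -c "
from rig import bot
print(bot.hand_in())"
```

```text
the job is handed in; nothing more can be done
None
```

The job is handed in after about 12 s of robot time: the lemon went through the flap into the caddy, and the last picture shows the flap shut and the catch locked; the arm went nowhere near the other things, though I took no final picture of them and the hand-in returned no verdict.

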